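Stop the belt and pull the spent desiccant canister with the tongs

ROBOT

A 6-joint arm with a two-finger parallel gripper is mounted at the origin on the work surface. World frame = base frame: x ahead of the robot, y to its left, z up, the work surface at z = 0. Lengths are in m, angles in rad, forces in N, time in s.
With the tool pointing down it reaches from about 0.275 to 0.75 m from the base axis. Payload 10.2 kg.
Tool frame: the origin (TCP) lies on the centre line of the jaws, within the pads' length; the fingertips stand 19 mm ahead of it and the grasp point (between the pads) is the TCP; z points along the fingers, y is the direction in which the jaws open and shut (so a half turn about z gives the same grasp; the last joint's range is limited). The gripper opens to 88 mm and grips with 3 to 60 N. Pads are 18 mm wide; open, the fingers measure 123 mm over their backs; the gripper's body (75 mm by 187 mm) begins 45 mm behind the grasp point.
Start: joints at [-1.41, 0.313, 1.498, -0, 1.331, -0.223], TCP at [0.197, -0.487, 0.258] pointing down, gripper open.
Joint ranges: [-2.94, 2.94], [-0.97, 2.17], [0.19, 2.56], [-1.23, 4.37], [0.02, 3.11], [-2.88, 2.88]. Speed limits (rad/s): [2.39, 2.39, 3.01, 3.14, 3.14, 3.14].

INTERFACE

Orientations are given as a unit quaternion [w, x, y, z].
In Python, from plant import monitor, optics, close_job gives the robot as it stands.
- The arm moves only by the shell command python3 -m inch 'ROWS'. ROWS is text: rows parted by semicolons, each of 5 numbers parted by spaces: the shift along the tool's x, y, z normalised to -1 to 1, where 1 is 100 mm, then the turn about the tool's z normalised to -1 to 1, where 1 is 90 degrees, then the closure, from 0 (fully open) to 1 (shut). In form: dx dy dz yaw fingers; .... A call has exactly 5 rows; each row is the pose to reach, as a shift and turn from the pose commanded when the call began, along the tool's axes at that moment; what a row does not reach only later rows make up. A row lasts 1/10 s, in which the tool goes at most 50 mm and 8.59 degrees, less where a joint would pass 70% of its speed; a pose out of reach is approached as far as the arm can. A call with a number of a shift or a turn outside -1 to 1 is refused whole. A call with a gripper value outside its range is refused whole. The fingers move at their own pace and stop on an object; the grip force is fixed at half the most. Time passes only in rows, so rows that repeat a pose let the fingers close, or fill a call up. It gives the time, the measured TCP pose, the force and the opening at its end, in the units of the state.
- monitor.observe(): the state, without advancing time (a new reading comes with each control period).
- optics.read_camera(name): name is "scene" or "top"; returns a dict with "frame" (480x640x3 uint8, red, green, blue), "z_map" (480x640 float32, m along the optical axis (not along the pixel's ray), 0 where there is no reading), "camera_matrix" (3x3 intrinsics, pixels), "pose" (4x4, takes a point from camera to world coordinates). Camera axes: x right, y up, looking along -z (the intrinsics and any distortion apply to the point x, -y, -z); pixel columns grow to the right and rows downward; lengths in m; the calibration is good to about 2 mm. A picture is of the moment at which its call begins.
- close_job(): hands the job in, once; it reports no verdict.
The state is a dict: "time": time; "q": joint angles; "joint_velocities": joint speeds; "effort": joint torques, N m; "eef_pos": TCP position; "eef_rot": TCP orientation; "ft_force": force on the tool from outside, world axes, zero at the start; "ft_torque": the same for the moment, N m; "grip_width": finger opening in m.
Only numpy, scipy, OpenCV 4.12 (cv2) and the standard library are available. Lean on these libraries where they do the work, as an engineer would, in place of code of your own. Each camera call takes 0.05 s, during which the arm holds its last target. There are 200 camera calls.

TASK

Switch the packing belt off by pushing the isolator's red-knobbed toggle right over to its other side, then pick up the tongs and use them, never the robot's own fingers, to take the orange desiccant canister off the belt. Leave the belt off and finish while still holding the canister up for inspection, squeezed in the tongs, with its underside at least 80 mm above the belt. Leave the two white canisters and all the other things on the bench where they are.

Things in the scene. Friction and masses are not known exactly. Their poses are not given: they have to be found in the camera images.
- isolator: Grey isolator box with a yellow top plate, fixed to the bench, 85 (x) by 70 (y) by 40 mm high. Origin: centre of its underside. The toggle stands on it and swings in the box's own x-z plane; its pivot lies on the box's vertical centre line 46 mm above the origin, between two steel cheeks that reach 56 mm above the origin.
- toggle (a joint): Toggle of the isolator, rad: 0 = on (leans 0.5 rad from vertical towards the box's -x, the robot's side), 1.0 = off (leans 0.5 rad towards the box's +x). Its weighted knob (0.1 kg) carries it over-centre: pushed past the upright (0.5) it falls to the other stop and stays there. About 1 N at the knob moves it. It starts on.
- toggle_knob (a point): Centre of the toggle's red ball knob, 26 mm in diameter, on a 10 mm rod, 62 mm from the pivot (100 mm above the bench at either stop, 108 mm when upright).
- conveyor: Small belt conveyor, fixed to the bench: green belt in an aluminium frame, 90 (x) by 340 (y) mm, belt surface and frame 50 mm and 48 mm above the bench. Origin: centre of its underside; the belt runs along its y. A blue motor, up to 50 mm high, sticks out 75 mm beyond its +x side. The belt surface does not move in this job.
- spent: Orange desiccant canister, upright cylinder 28 mm in diameter, 36 mm high, about 30 g, standing on the belt. Origin: centre of its underside, z along its axis. The one to take. It and the two white ones stand about 90 mm apart along the belt, in any order.
- fresh_a: White desiccant canister, same size as the orange one, standing on the belt. Leave it. Origin: centre of its underside.
- fresh_b: White desiccant canister, same as the other. Leave it. Origin: centre of its underside.
- tongs: Sprung tongs, 0.1 kg, 235 mm long, lying flat, opening sideways. x runs from head to tips along the centre line, z up. Origin: on the centre line, on the bench, midway between the two blue grips (where to grip: the balance point). Grips: nearly parallel upright pads 72 mm long, 30 mm high, 54 mm over their outsides when open (57 at the front end). Hinge 100 mm behind the origin.
- tongs_left (a joint): Closing angle of the tongs' left arm, rad; the right arm mirrors it. 0 = open as they lie, 0.15 = fully squeezed. Springs open: squeezing the grips takes about 8 N to start, 11 N at 0.09. Each 0.01 rad brings the grips 2 mm and the tips 3.9 mm closer together. It stops on a canister at about 0.09, with the grips 36 mm over their outsides; 18 to 25 N of grip holds it well.
- tongs_tips (a point): Point midway between the steel tip paddles, where the canister is to be held: 95 mm ahead of the tongs' origin, 15 mm above their underside. The paddles are 22 mm high, run from 78 to 112 mm ahead of the origin and are slightly hollow at 95 mm; when open the gap is 63 mm at the hollow, about 53 mm at the ends, 72 mm over their outsides.
- jar_amber: Amber jar with black cap, 60 mm in diameter, 85 mm high, a bystander. Origin: centre of its underside.
- jar_green: Green jar with white cap, 56 mm in diameter, 75 mm high, a bystander. Origin: centre of its underside.
- pail: White lidded pail, 120 mm in diameter, 112 mm high, a bystander. Origin: centre of its underside.

How it is judged:
On the way, in this order (a step that is already met when the one before it is completed fails the run):
1. the toggle is over at off, the canister still standing on the belt (value of joint toggle above 0.9 rad and distance of spent from where it was at the start of the episode below 0.02 m), for 0.2 s.
2. the canister is off the belt, squeezed in the tongs (contact force between tongs and spent above 0.3 N and value of joint tongs_left above 0.02 rad and height (world z) of spent above 0.07 m), for 0.2 s.
At the end, for the whole second after the job is handed in: Toggle off (over 0.9 rad); orange canister still, underside 80 mm or more above the belt, squeezed in the tongs (over 0.3 N, arms closed over 0.02 rad), the tongs in the fingers and off the bench (over 50 mm), the robot not touching the canister; bystanders within 30 mm of their start (value of joint toggle above 0.9 rad and height (world z) of spent above 0.13 m and height (world z) of tongs above 0.05 m and linear speed of spent below 0.05 m/s and contact force between the fingers and tongs above 1 N and contact force between tongs and spent above 0.3 N and value of joint tongs_left above 0.02 rad and contact force between each of the fingers, the arm and spent below 0.2 N and distance of each of fresh_a, fresh_b, jar_amber, jar_green, pail from where it was at the start of the episode below 0.03 m); the arm keeps its last pose, push and grip.
It fails at once if the robot itself touches the orange canister (contact force between any of the fingers, the arm and spent above 1 N).
It fails at once if the canister is lifted before the belt is switched off (height (world z) of spent above 0.065 m and value of joint toggle below 0.5 rad).
It fails at once if a bystander is moved more than 30 mm (distance of any of fresh_a, fresh_b, jar_amber, jar_green, pail from where it was at the start of the episode above 0.03 m).
It also fails if it takes over 58 s, if anything falls off the work surface, if the arm or the gripper's body presses on something with over 40 N, if the wrist force passes 120 N, or if a joint passes its speed limit or range.

## Working session

There is one attempt and no reset: what is moved stays moved. The work goes in short steps, Python scripts to look and compute and a shell command to move; the robot and the scene stay as the last step left them, time stands still between calls to the robot, and variables do not carry over. Pictures are saved under pics/ and viewed, about 8 in all and at most 12, crops included, and the job is handed in when it is done.

```bash
mkdir -p pics; ls
cat > h.py <<'E'
import numpy as np, cv2
from plant import monitor, optics
def cap(n):
    d=optics.read_camera(n); z=d["z_map"]; K=np.array(d["camera_matrix"]); T=np.array(d["pose"])
    v,u=np.mgrid[:480,:640]
    p=np.stack([(u-K[0,2])/K[0,0]*z,-(v-K[1,2])/K[1,1]*z,-z],-1)
    return d["frame"],p@T[:3,:3].T+T[:3,3],z,d
E
python3 - <<'E'
from h import *
print(monitor.observe())
a=cap("scene");b=cap("top")
np.savez("c0.npz",sf=a[0],sp=a[1],tf=b[0],tp=b[1])
cv2.imwrite("pics/a.png",a[0][...,::-1]);cv2.imwrite("pics/b.png",b[0][...,::-1])
print(a[3]["pose"],b[3]["pose"], b[3]["camera_matrix"],a[3].keys())
E
```

```text
pics
{'time': 0.0, 'q': array([-1.41041010e+00,  3.13462349e-01,  1.49841810e+00, -9.27378395e-06,
        1.33095803e+00, -2.23428171e-01]), 'joint_velocities': array([-0.00209112,  0.00089958,  0.00040209, -0.00046975,  0.00118609,
       -0.00192781]), 'effort': array([ 1.22629121e-03, -4.02210975e+01, -2.52268320e+01,  6.94721541e-02,
        3.53604590e-02, -9.60870398e-05]), 'eef_pos': array([ 0.19653062, -0.48660359,  0.25716187]), 'eef_rot': array([-6.22747161e-04,  9.81641857e-01,  1.90732474e-01,  1.51303812e-05]), 'ft_force': array([-0.51644158,  0.3077297 , -0.26375165]), 'ft_torque': array([-0.01266947,  0.0157038 ,  0.00962726]), 'grip_width': 0.08784844213496312}
[[ 0.50814763 -0.72411103  0.46631449  1.03645865]
 [ 0.86126887  0.42635325 -0.27647575 -0.30345036]
 [ 0.00138444  0.54211265  0.84030468  1.00245568]
 [ 0.          0.          0.          1.        ]] [[-0.0191357   0.9852235  -0.1702013   0.25484397]
 [-0.99981199 -0.01832298  0.00634469 -0.01130801]
 [ 0.00313235  0.17029071  0.98538889  1.5353301 ]
 [ 0.          0.          0.          1.        ]] [[556.8185299    0.         323.32891872]
 [  0.         556.8185299  242.13276142]
 [  0.           0.           1.        ]] dict_keys(['frame', 'z_map', 'camera_matrix', 'pose'])
```

View pics/a.png

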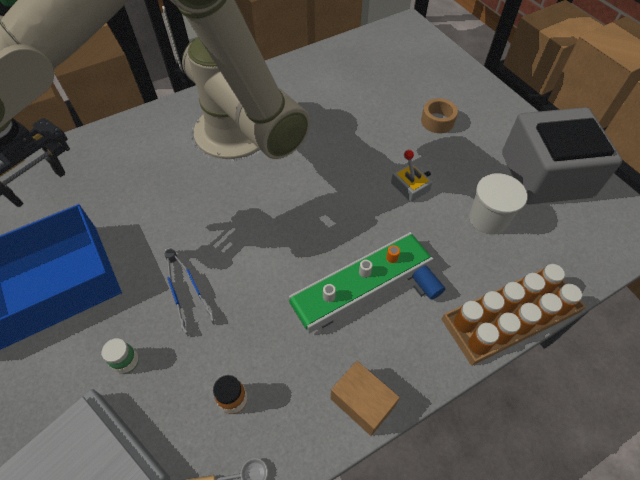

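View pics/b.png

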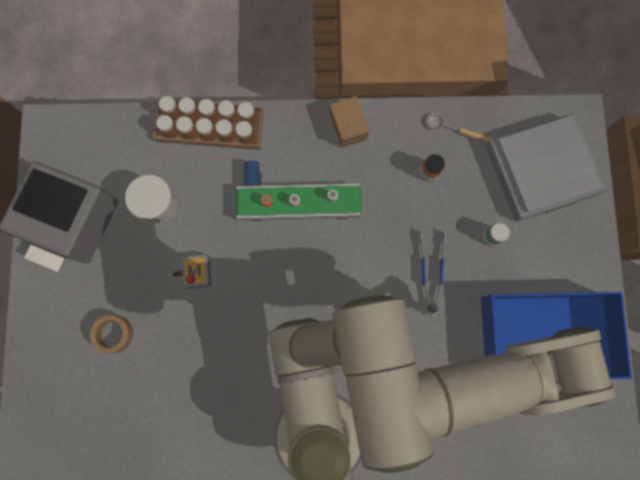

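Scene view: the orange canister is at (393,254), the knob at (409,155), and the tongs head at (171,256) with tips near (185,328)/(210,320). Top view: orange at (266,200), whites at (294,199)/(333,194), toggle box at (195,270), tongs from head (432,308) up to tips (421,237)/(443,240).

```bash
python3 - <<'E'
from h import *
c=np.load("c0.npz")
for k in "st":
    f=c[k+"f"];P=c[k+"p"];h=cv2.cvtColor(f,cv2.COLOR_RGB2HSV).astype(int);H,S,V=h[...,0],h[...,1],h[...,2]
    x,y,z=P[...,0],P[...,1],P[...,2]
    def rep(n,m):
        q=P[m]
        if len(q)<4: print(k,n,len(q));return
        r=cv2.minAreaRect(q[:,:2].astype(np.float32)); 
        print(k,n,len(q),"med",np.median(q,0).round(4),"rect",np.round(r[0],4),np.round(r[1],4),round(r[2],1),"zmax",q[:,2].max().round(3))
    ws=(z>-.02)&(z<.2)&(x>.1)&(x<.75)
    red=ws&((H<5)|(H>175))&(S>150)&(z>.08)&(y>.15); rep("knob",red)
    rep("yellow",ws&(H>18)&(H<30)&(S>150)&(y>.15)&(y<.4)&(z>.03)&(z<.055)&(x<.55))
    belt=ws&(H>50)&(H<75)&(S>150)&(abs(y-.05)<.3)&(z>.04)&(z<.055);rep("belt",belt)
    rep("orange top",ws&(H<14)&(S>120)&(z>.078)&(z<.095)&(abs(y-.05)<.3)&(x>.45)&(x<.65))
    m=(ws&(z>.078)&(z<.095)&(x>.48)&(x<.6)&(abs(y-.02)<.2)).astype(np.uint8)
    n,l=cv2.connectedComponents(m)
    for i in range(1,n): 
        if (l==i).sum()>15: rep("can",l==i)
    b=(ws&(H>100)&(H<125)&(S>120)&(x>.2)&(x<.5)&(y<-.1)&(y>-.38)&(z<.045)).astype(np.uint8)
    n,l=cv2.connectedComponents(b)
    for i in range(1,n): 
        if (l==i).sum()>15: rep("grip",l==i)
    rep("tongs all",ws&(z>.012)&(z<.06)&(x>.2)&(x<.53)&(y<-.17)&(y>-.36))
    rep("tongs front",ws&(z>.012)&(z<.06)&(x>.42)&(x<.53)&(y<-.17)&(y>-.36))
E
python3 - <<'E'
import cv2
a=cv2.imread('pics/a.png');b=cv2.imread('pics/b.png')
import numpy as np
g=lambda i,x,y,w,h:cv2.resize(i[y:y+h,x:x+w],(400,400*h//w),interpolation=cv2.INTER_CUBIC)
o=np.vstack([np.hstack([g(a,140,235,100,75),g(a,370,140,100,75)]),np.hstack([g(b,390,225,100,75),g(b,150,235,100,75)])])
cv2.imwrite('pics/c.png',o)
E
```

```text
s knob 62 med [0.4214 0.3191 0.1077] rect [0.4183 0.3205] [0.0193 0.016 ] 7.0 zmax 0.114
s yellow 256 med [0.4587 0.3192 0.0413] rect [0.4453 0.3264] [0.0715 0.0544] 4.0 zmax 0.053
s belt 3559 med [0.6393 0.021  0.0492] rect [0.6333 0.0431] [0.0753 0.3429] 0.3 zmax 0.055
s orange top 26 med [0.6347 0.1271 0.0848] rect [0.63   0.1291] [0.0181 0.0233] 54.2 zmax 0.09
s grip 51 med [ 0.4342 -0.2957  0.0291] rect [ 0.4294 -0.2956] [0.0041 0.0853] 88.4 zmax 0.033
s grip 71 med [ 0.436  -0.3443  0.0285] rect [ 0.4323 -0.3446] [0.0046 0.0741] 84.7 zmax 0.034
s tongs all 443 med [ 0.4127 -0.3186  0.0254] rect [ 0.4178 -0.3233] [0.0694 0.2234] 89.4 zmax 0.034
s tongs front 207 med [ 0.4695 -0.344   0.0258] rect [ 0.4752 -0.3241] [0.0694 0.1087] 89.6 zmax 0.034
t knob 27 med [0.4115 0.3254 0.1108] rect [0.4127 0.3268] [0.016  0.0133] 84.4 zmax 0.117
t yellow 119 med [0.464  0.3167 0.0408] rect [0.4439 0.3282] [0.0626 0.0478] 2.0 zmax 0.048
t belt 0
t orange top 32 med [0.6173 0.1293 0.0844] rect [0.6222 0.1307] [0.0241 0.0215] 0.2 zmax 0.091
t grip 39 med [ 0.4351 -0.293   0.0262] rect [ 0.432  -0.2936] [0.0628 0.0035] 0.9 zmax 0.034
t grip 36 med [ 0.4344 -0.3427  0.0269] rect [ 0.4296 -0.3417] [0.0038 0.0605] 85.6 zmax 0.036
t tongs all 411 med [ 0.4119 -0.3137  0.0248] rect [ 0.3848 -0.3247] [0.2878 0.07  ] 0.4 zmax 0.037
t tongs front 186 med [ 0.4632 -0.3398  0.0252] rect [ 0.4744 -0.324 ] [0.1087 0.07  ] 0.4 zmax 0.037
```

View pics/c.png

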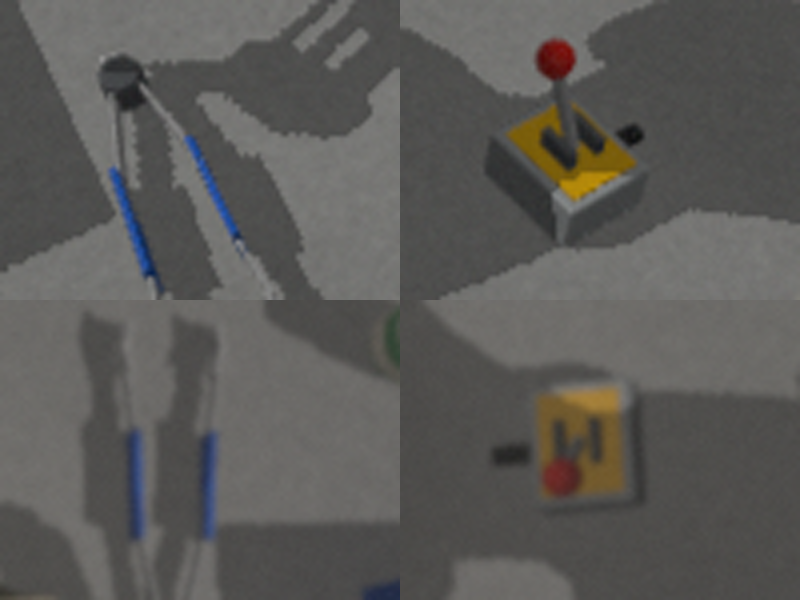

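The crops show the tongs lying along +x with both blue grips clear. The toggle leans towards the robot, and the box is nearly square to the axes. I'll go for the toggle first.

```bash
python3 -m inch '0 0 0 .06 1;0 0 0 .12 1;0 0 0 .18 1;0 0 0 .244 1;0 0 0 .244 1'
python3 -m inch '.2 -.2 0 0 1;.4 -.4 0 0 1;.6 -.6 0 0 1;.8 -.8 0 0 1;.87 -.9 0 0 1'; python3 -m inch '.2 -.2 0 0 1;.4 -.4 0 0 1;.6 -.6 0 0 1;.8 -.8 0 0 1;.87 -.9 0 0 1'; python3 -m inch '0 -.2 0 0 1;0 -.4 0 0 1;0 -.6 0 0 1;0 -.8 0 0 1;0 -1 0 0 1'
```

```text
time: 0.6
eef_pos: [0.1966, -0.4867, 0.2574]
eef_rot: [-0.0, 1.0, -0.0, -0.0]
ft_force: [-0.2, 0.0, -0.8]
grip_width: 0.0501
time: 1.1
eef_pos: [0.2847, -0.3954, 0.2577]
eef_rot: [-0.0, 1.0, 0.002, 0.0]
ft_force: [0.5, -0.1, 0.1]
grip_width: 0.0102
time: 1.6
eef_pos: [0.3713, -0.3058, 0.2576]
eef_rot: [-0.0, 1.0, 0.002, -0.0]
ft_force: [0.0, 0.4, 0.8]
grip_width: 0.0007
time: 2.1
eef_pos: [0.3699, -0.2066, 0.2577]
eef_rot: [0.0, 1.0, 0.001, -0.0]
ft_force: [0.4, 0.1, 0.1]
grip_width: 0.0007
```

Run:
```python
from h import *
c=np.load("c0.npz")
for k in "st":
    f=c[k+"f"];P=c[k+"p"];h=cv2.cvtColor(f,cv2.COLOR_RGB2HSV).astype(int);S,V=h[...,1],h[...,2]
    x,y,z=P[...,0],P[...,1],P[...,2]
    def rep(n,m):
        q=P[m]
        if len(q)<4: return
        r=cv2.minAreaRect(q[:,:2].astype(np.float32)); print(k,n,len(q),"mean",q.mean(0).round(4),"rect",np.round(r[0],4),np.round(r[1],4),round(r[2],1))
    rep("head",(x>.3)&(x<.36)&(abs(y+.32)<.05)&(z>.012)&(z<.05))
    rep("tip L",(x>.48)&(x<.56)&(y>-.318)&(y<-.26)&(z>.012)&(z<.04))
    rep("tip R",(x>.48)&(x<.56)&(y<-.318)&(y>-.38)&(z>.012)&(z<.04))
    rep("box",(z>.036)&(z<.044)&(abs(x-.445)<.07)&(abs(y-.325)<.06))
    m=((z>.074)&(z<.1)&(abs(x-.63)<.05)&(abs(y-.02)<.2)).astype(np.uint8)
    n,l=cv2.connectedComponents(m)
    for i in range(1,n): rep("can",l==i)
```

```text
s head 142 mean [ 0.3371 -0.3154  0.0233] rect [ 0.3331 -0.3159] [0.0536 0.0258] 0.1
s tip L 59 mean [ 0.5205 -0.2942  0.0227] rect [ 0.5138 -0.2937] [0.0659 0.0078] 0.1
s tip R 64 mean [ 0.5154 -0.3552  0.0221] rect [ 0.5126 -0.3555] [0.0074 0.062 ] 83.5
s box 474 mean [0.4503 0.3208 0.0402] rect [0.4454 0.3259] [0.0859 0.0721] 4.0
s can 125 mean [0.6284 0.1273 0.0839] rect [0.6272 0.128 ] [0.0285 0.0267] 9.8
s can 129 mean [0.6285 0.052  0.0839] rect [0.6266 0.0539] [0.0249 0.0284] 58.8
s can 137 mean [ 0.6396 -0.0508  0.0844] rect [ 0.6384 -0.0499] [0.024  0.0271] 59.9
t head 119 mean [ 0.331  -0.3129  0.0238] rect [ 0.3327 -0.3149] [0.0289 0.0537] 89.6
t tip L 48 mean [ 0.5129 -0.2923  0.0227] rect [ 0.5118 -0.2924] [0.0616 0.0067] 1.6
t tip R 48 mean [ 0.5129 -0.3538  0.0225] rect [ 0.5098 -0.354 ] [0.0084 0.0601] 82.8
t box 447 mean [0.4425 0.324  0.0401] rect [0.4411 0.3269] [0.0846 0.0694] 4.4
t can 92 mean [ 0.6335 -0.048   0.0844] rect [ 0.6335 -0.0477] [0.0242 0.0284] 89.3
t can 92 mean [0.6227 0.1305 0.0846] rect [0.6233 0.1307] [0.0268 0.0254] 64.2
t can 88 mean [0.6224 0.0547 0.0848] rect [0.6231 0.0543] [0.0244 0.0259] 89.4
```

```bash
for i in 1 2 3 4 5; do python3 -m inch '0 -.2 0 0 1;0 -.4 0 0 1;0 -.6 0 0 1;0 -.8 0 0 1;0 -1 0 0 1' | grep pos; done; python3 -m inch '-.1 -.1 .2 0 1;-.2 -.2 .4 0 1;-.2 -.32 .6 0 1;-.2 -.32 .8 0 1;-.2 -.32 .8 0 1'; python3 -m inch '0 0 .2 0 1;0 0 .4 0 1;0 0 .6 0 1;0 0 .74 0 1;0 0 .74 0 1'
```

```text
eef_pos: [0.37, -0.1066, 0.2577]
eef_pos: [0.3702, -0.0066, 0.2577]
eef_pos: [0.3703, 0.0934, 0.2577]
eef_pos: [0.3704, 0.1934, 0.2577]
eef_pos: [0.3706, 0.2934, 0.2576]
time: 5.1
eef_pos: [0.3496, 0.3243, 0.1757]
eef_rot: [0.001, 1.0, 0.001, -0.002]
ft_force: [-0.1, 0.1, 0.1]
grip_width: 0.0002
time: 5.6
eef_pos: [0.3503, 0.3245, 0.1032]
eef_rot: [0.001, 1.0, 0.0, -0.001]
ft_force: [0.7, -0.4, 1.5]
grip_width: 0.0007
```

```bash
python3 -m inch '.1 0 0 0 1;.2 0 0 0 1;.3 0 0 0 1;.4 0 0 0 1;.5 0 0 0 1';python3 -m inch '.1 0 0 0 1;.2 0 0 0 1;.3 0 0 0 1;.4 0 0 0 1;.5 0 0 0 1';python3 -m inch '-.1 0 0 0 1;-.3 0 0 0 1;-.5 0 0 0 1;-.7 0 -.2 0 1;-.8 0 -.5 0 1'
python3 - <<'E'
from h import *
f,P,z,d=cap("scene");h=cv2.cvtColor(f,cv2.COLOR_RGB2HSV).astype(int)
H,S=h[...,0],h[...,1];m=((H<5)|(H>175))&(S>150)&(P[...,2]>.08)&(P[...,2]<.13)&(abs(P[...,1]-.33)<.06)&(abs(P[...,0]-.45)<.07)
q=P[m];print(len(q),q.mean(0) if len(q) else 0)
cv2.imwrite("pics/d.png",f[...,::-1])
E
```

```text
time: 6.1
eef_pos: [0.401, 0.3253, 0.1039]
eef_rot: [-0.0, 1.0, 0.0, -0.0]
ft_force: [-0.8, -0.5, 1.2]
grip_width: 0.0001
time: 6.6
eef_pos: [0.451, 0.3253, 0.1037]
eef_rot: [0.0, 1.0, 0.0, -0.0]
ft_force: [-1.6, 0.2, 0.9]
grip_width: 0.0002
time: 7.1
eef_pos: [0.3673, 0.3248, 0.153]
eef_rot: [0.001, 1.0, 0.001, -0.002]
ft_force: [0.9, 0.3, -0.6]
grip_width: 0.0004
74 [0.47841237 0.32471827 0.10632963]
```

```bash
for i in 1 2 3 4 5 6; do python3 -m inch '0 .2 0 0 0;0 .4 0 0 0;0 .6 0 0 0;0 .8 0 0 0;0 1 0 0 0' | grep pos; done; python3 -m inch '.2 .1 0 .03 0;.4 .2 0 .03 0;.6 .3 0 .03 0;.6 .44 0 .03 0;.6 .44 0 .03 0'
python3 - <<'E'
from h import *
f,P,z,d=cap("top")
cv2.imwrite("pics/e.png",cv2.resize(f[180:330,350:550],(800,600),interpolation=cv2.INTER_CUBIC)[...,::-1])
f,P,z,d=cap("scene")
cv2.imwrite("pics/f.png",f[...,::-1])
E
```

```text
eef_pos: [0.3695, 0.2246, 0.1537]
eef_pos: [0.3696, 0.1247, 0.1537]
eef_pos: [0.3697, 0.0248, 0.1537]
eef_pos: [0.3699, -0.0751, 0.1537]
eef_pos: [0.37, -0.175, 0.1537]
eef_pos: [0.3702, -0.275, 0.1537]
time: 10.65
eef_pos: [0.4299, -0.3195, 0.1534]
eef_rot: [0.0, 1.0, -0.023, -0.0]
ft_force: [0.3, -0.5, -0.1]
grip_width: 0.0881
```

View pics/f.png

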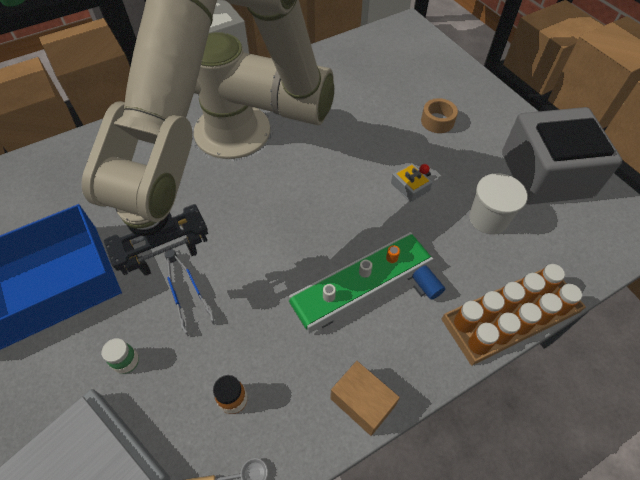

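The toggle is over: the knob is now at (424,170). Before descending I'll check how close the blue bin and the green jar are.

```bash
python3 - <<'E'
import numpy as np
c=np.load("c0.npz")
for k in "st":
    P=c[k+"p"];x,y,z=P[...,0],P[...,1],P[...,2]
    m=(z>.02)&(z<.2)&(x>.2)&(x<.56)&(y<-.36)&(y>-.6)
    q=P[m]; print(k,len(q),"ymax",q[:,1].max(),"near gripper",q[(abs(q[:,0]-.43)<.06)&(q[:,1]>-.43)].round(3)[:5])
    m2=q[(q[:,1]>-.47)]; print(m2.min(0),m2.max(0))
E
python3 -m inch '0 0 .2 0 0;0 0 .4 0 0;0 0 .6 0 0;0 0 .6 0 0;0 0 .6 0 0'
```

```text
s 3023 ymax -0.36007043736628125 near gripper []
[ 0.20021054 -0.46997731  0.02020752] [ 0.54386491 -0.36007044  0.10288376]
t 1309 ymax -0.36002477005042904 near gripper []
[ 0.20270243 -0.46997426  0.02017769] [ 0.5411514  -0.36002477  0.10637286]
time: 11.25
eef_pos: [0.4302, -0.3185, 0.0943]
eef_rot: [0.0, 1.0, -0.023, -0.0]
ft_force: [-0.3, -0.6, 0.8]
grip_width: 0.0883
```

```bash
python3 -m inch '0 0 .2 0 0;0 0 .4 0 0;0 0 .6 0 0;0 0 .69 0 0;0 0 .69 0 0'; python3 -m inch '0 0 0 0 .2;0 0 0 0 .3;0 0 0 0 .36;0 0 0 0 .42;0 0 0 0 .42';python3 -m inch '0 0 0 0 .44;0 0 0 0 .44;0 0 0 0 .44;0 0 0 0 .44;0 0 0 0 .44'
```

```text
time: 11.75
eef_pos: [0.4304, -0.3186, 0.0248]
eef_rot: [-0.0, 1.0, -0.023, -0.0]
ft_force: [0.5, -0.9, 0.4]
grip_width: 0.088
time: 12.25
eef_pos: [0.4306, -0.3189, 0.0251]
eef_rot: [0.0, 1.0, -0.023, 0.0]
ft_force: [-0.2, -0.4, 1.4]
grip_width: 0.0518
time: 12.75
eef_pos: [0.4307, -0.3189, 0.0251]
eef_rot: [0.0, 1.0, -0.023, 0.0]
ft_force: [-0.1, -0.1, 5.8]
grip_width: 0.0497
```

```bash
python3 -m inch '0 0 -.05 0 .45;0 0 -.1 0 .45;0 0 -.2 0 .45;0 0 -.3 0 .45;0 0 -.4 0 .45';python3 -m inch '0 0 -.2 0 .45;0 0 -.4 0 .45;0 0 -.6 0 .45;0 0 -.8 0 .45;0 0 -1 0 .45'
python3 - <<'E'
from h import *
f,P,z,d=cap("scene"); x,y,z=P[...,0],P[...,1],P[...,2]
g=lambda i,x,y,w,h:cv2.resize(i[y:y+h,x:x+w],(800,600),interpolation=cv2.INTER_CUBIC)
cv2.imwrite("pics/g.png",g(f,100,180,160,120)[...,::-1])
for n,m in dict(tip=(x>.49)&(x<.57)&(abs(y+.323)<.06)&(z>.05)&(z<.25),mid=(x>.44)&(x<.47)&(abs(y+.323)<.06)&(z>.05)&(z<.25),).items():
    q=P[m];print(n,len(q),q.mean(0).round(4),q.min(0).round(4),q.max(0).round(4))
E
```

```text
time: 13.25
eef_pos: [0.4306, -0.3188, 0.0658]
eef_rot: [0.0, 1.0, -0.023, 0.0]
ft_force: [-0.0, -0.3, -0.4]
grip_width: 0.0486
time: 13.75
eef_pos: [0.4304, -0.3186, 0.1663]
eef_rot: [0.0, 1.0, -0.023, 0.0]
ft_force: [0.7, -0.3, -1.1]
grip_width: 0.0488
tip 171 [ 0.5232 -0.325   0.1609] [ 0.4906 -0.355   0.144 ] [ 0.5473 -0.2949  0.1711]
mid 834 [ 0.4553 -0.3212  0.2186] [ 0.4401 -0.3827  0.1402] [ 0.4699 -0.2631  0.25  ]
```

View pics/g.png

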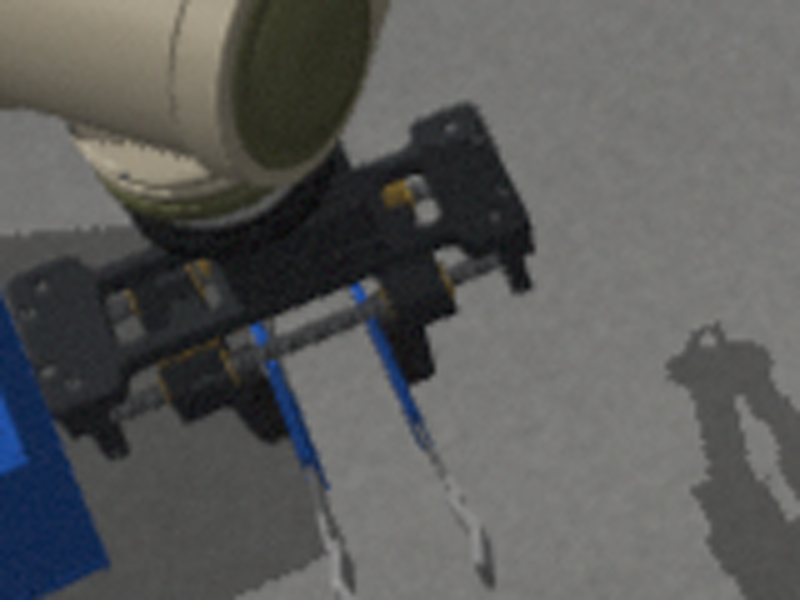

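The tongs are held level, with the tips at about (.525,-.324) and both paddles free. Next I'll carry them to a pre-approach pose in front of the orange canister.

```bash
python3 -m inch '0 0 0 -.03 .45;0 -.1 0 -.03 .45;0 -.2 0 -.03 .45;0 -.35 0 -.03 .45;0 -.47 0 -.03 .45'; for i in 1 2 3 4; do python3 -m inch '0 -.2 0 0 .45;0 -.4 0 0 .45;0 -.6 0 0 .45;0 -.8 0 0 .45;0 -1 0 0 .45' | grep pos; done; python3 -m inch '0 0 .2 0 .45;0 0 .4 0 .45;0 0 .6 0 .45;0 0 .83 0 .45;0 0 .83 0 .45'
python3 - <<'E'
from h import *
for c in ("scene","top"):
    f,P,z,d=cap(c); x,y,z=P[...,0],P[...,1],P[...,2]
    for n,m in dict(tip=(x>.49)&(x<.57)&(abs(y-.129)<.06)&(z>.05)&(z<.11),L=(x>.49)&(x<.57)&(abs(y-.165)<.036)&(z>.05)&(z<.11),R=(x>.49)&(x<.57)&(abs(y-.093)<.036)&(z>.05)&(z<.11),can=(x>.6)&(x<.66)&(abs(y-.129)<.03)&(z>.06)).items():
        q=P[m];
        if len(q): print(c,n,len(q),q.mean(0).round(4),q.min(0).round(4),q.max(0).round(4))
    if c=="scene": cv2.imwrite("pics/h.png",cv2.resize(f[170:320,280:480],(800,600),interpolation=cv2.INTER_CUBIC)[...,::-1])
E
```

```text
time: 14.3
eef_pos: [0.4326, -0.27, 0.1645]
eef_rot: [-0.0, 1.0, 0.0, -0.0]
ft_force: [-0.0, 0.7, -0.6]
grip_width: 0.0484
eef_pos: [0.4324, -0.17, 0.1647]
eef_pos: [0.4322, -0.0701, 0.1647]
eef_pos: [0.4319, 0.0298, 0.1647]
eef_pos: [0.4317, 0.1297, 0.1647]
time: 16.8
eef_pos: [0.4305, 0.1287, 0.0798]
eef_rot: [0.0, 1.0, 0.0, -0.002]
ft_force: [0.4, -0.1, -0.1]
grip_width: 0.0485
scene tip 199 [0.5215 0.1263 0.0713] [0.4901 0.097  0.0571] [0.5473 0.1566 0.084 ]
scene L 101 [0.5207 0.1517 0.0714] [0.4901 0.1486 0.0571] [0.5473 0.1566 0.0832]
scene R 98 [0.5224 0.1001 0.0712] [0.4919 0.097  0.0576] [0.5456 0.1052 0.084 ]
scene can 161 [0.6299 0.1262 0.0796] [0.6134 0.1148 0.0601] [0.6414 0.1427 0.0895]
top tip 44 [0.5302 0.1349 0.0773] [0.5145 0.0979 0.0583] [0.5432 0.1582 0.0881]
top L 28 [0.5295 0.154  0.0771] [0.5145 0.151  0.0583] [0.5419 0.1582 0.0881]
top R 16 [0.5314 0.1014 0.0777] [0.5215 0.0979 0.0651] [0.5432 0.1054 0.0847]
top can 107 [0.6213 0.1301 0.0823] [0.6088 0.1167 0.0607] [0.637  0.1441 0.0934]
```

View pics/h.png

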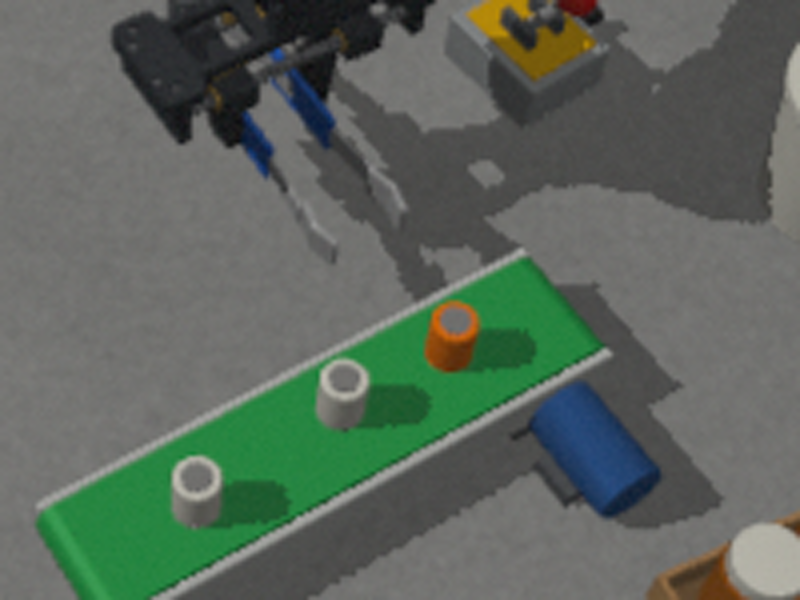

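The tongs are pointing at the orange canister and sit about 1.5 mm low in y. The canister is 97 mm ahead, so I'll advance and squeeze.

```bash
python3 -m inch '.1 -.02 -.02 0 .45;.2 -.02 -.02 0 .45;.3 -.02 -.02 0 .45;.4 -.02 -.02 0 .45;.5 -.02 -.02 0 .45';python3 -m inch '.1 0 0 0 .45;.2 0 0 0 .45;.3 0 0 0 .45;.4 0 0 0 .45;.48 0 0 0 .45'; python3 -m inch '.0 0 0 0 .45;0 0 0 0 .5;0 0 0 0 .53;0 0 0 0 .56;0 0 0 0 .58'; python3 -m inch '.0 0 0 0 .6;0 0 0 0 .62;0 0 0 0 .65;0 0 0 0 .65;0 0 0 0 .65'
python3 - <<'E'
from h import *
f,P,z,d=cap("scene")
cv2.imwrite("pics/i.png",cv2.resize(f[170:320,280:480],(800,600),interpolation=cv2.INTER_CUBIC)[...,::-1])
E
```

```text
time: 17.4
eef_pos: [0.4834, 0.1302, 0.0839]
eef_rot: [-0.0, 1.0, 0.0, 0.0]
ft_force: [-0.8, -0.3, -2.0]
grip_width: 0.0485
time: 17.9
eef_pos: [0.5313, 0.1303, 0.0836]
eef_rot: [0.0, 1.0, 0.0, 0.0]
ft_force: [-0.4, -0.1, -2.1]
grip_width: 0.0481
time: 18.4
eef_pos: [0.5303, 0.1304, 0.0838]
eef_rot: [0.0, 1.0, 0.0, -0.0]
ft_force: [0.3, 0.1, -0.8]
grip_width: 0.0373
time: 18.9
eef_pos: [0.5305, 0.1303, 0.0837]
eef_rot: [-0.0, 1.0, 0.0, -0.0]
ft_force: [-0.4, -0.1, -1.5]
grip_width: 0.0363
```

View pics/i.png

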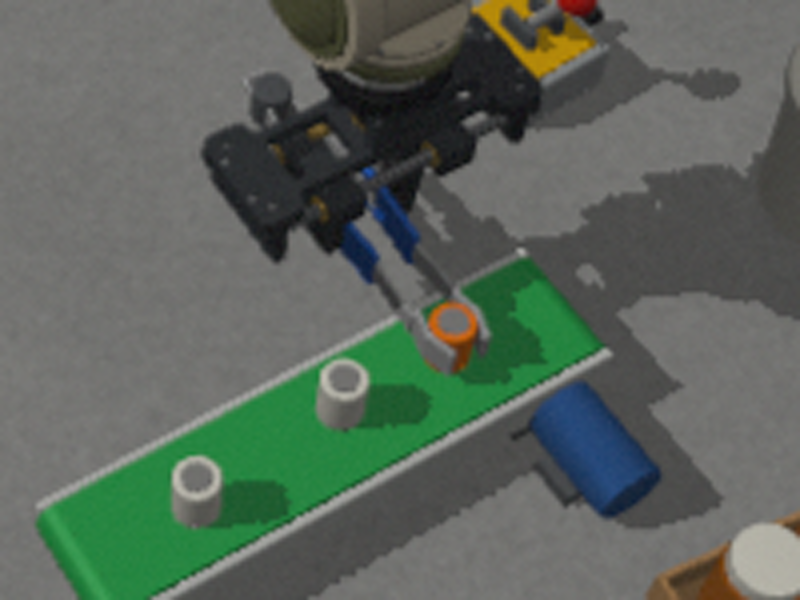

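The paddles are closed round the canister (opening 36.3 mm, as expected). Lifting now.

```bash
python3 -m inch '0 0 -.05 0 .65;0 0 -.1 0 .65;0 0 -.2 0 .65;0 0 -.3 0 .65;0 0 -.4 0 .65'; python3 -m inch '0 0 -.15 0 .65;0 0 -.3 0 .65;0 0 -.45 0 .65;0 0 -.6 0 .65;0 0 -.75 0 .65'; python3 -m inch '0 0 0 0 .65;0 0 0 0 .65;0 0 0 0 .65;0 0 0 0 .65;0 0 0 0 .65'
python3 - <<'E'
from h import *
f,P,z,d=cap("scene");h=cv2.cvtColor(f,cv2.COLOR_RGB2HSV).astype(int);H,S=h[...,0],h[...,1]
x,y,z=P[...,0],P[...,1],P[...,2]
q=P[(H>5)&(H<15)&(S>150)&(z>.06)&(z<.3)&(abs(x-.63)<.06)&(abs(y-.13)<.06)];print("orange",len(q),q.min(0),q.max(0))
m=((z>.074)&(z<.1)&(abs(x-.63)<.05)&(abs(y-0)<.12)).astype(np.uint8)
n,l=cv2.connectedComponents(m)
for i in range(1,n):
    if (l==i).sum()>20: print("white",P[l==i].mean(0))
q=P[((H<5)|(H>175))&(S>150)&(z>.08)&(z<.13)&(abs(y-.33)<.06)&(abs(x-.45)<.07)];print("knob",len(q),q.mean(0) if len(q) else 0)
cv2.imwrite("pics/j.png",f[...,::-1])
E
```

```text
time: 19.45
eef_pos: [0.5306, 0.1303, 0.125]
eef_rot: [-0.0, 1.0, 0.0, 0.0]
ft_force: [1.2, 0.3, -1.6]
grip_width: 0.0364
time: 19.95
eef_pos: [0.5304, 0.1303, 0.2001]
eef_rot: [0.0, 1.0, 0.0, 0.0]
ft_force: [-0.5, 0.1, -0.8]
grip_width: 0.0368
time: 20.45
eef_pos: [0.5303, 0.1303, 0.1983]
eef_rot: [-0.0, 1.0, 0.0, -0.0]
ft_force: [-0.5, -1.1, -0.8]
grip_width: 0.0362
orange 92 [0.61343832 0.11459813 0.16481194] [0.6406804  0.14158746 0.20210964]
white [0.62855359 0.05199423 0.08478598]
white [ 0.63967038 -0.05086133  0.084496  ]
knob 75 [0.47853744 0.32478478 0.10673681]
```

View pics/j.png

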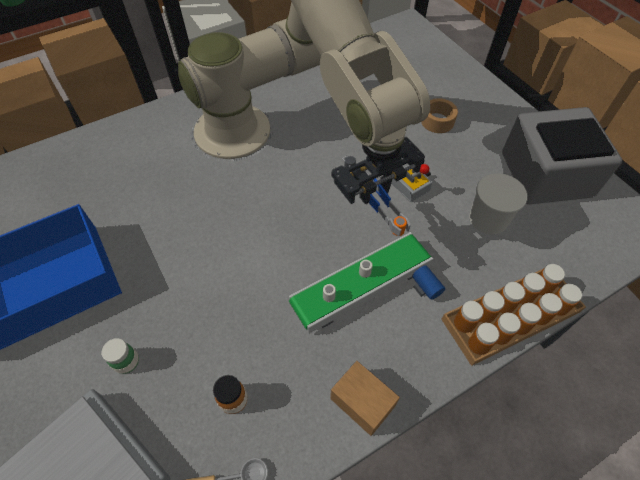

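The canister is held in the tongs at (400,224). Its top is at about 0.200 m, so its underside is at about 0.164 m, and the knob and both whites haven't moved. Handing in.

```bash
python3 -c "
from plant import close_job,monitor
print(close_job())"
```

```text
the job is handed in; nothing more can be done
None
```

I switched the belt off, took the orange canister off the belt with the tongs, and handed the job in with it still held up. The job was handed in about 20 s in, against the 58 s limit; no verdict was reported.

- **Toggle:** I pushed the red knob across from the robot's side with closed fingers. It fell to the off side, and the last check still had it there, at x ≈ 0.478 m against 0.421 m at the start.
- **Canister:** the tongs closed on it at a 36.3 mm grip opening, matching the 36 mm expected. On lifting, the opening held at about 36 mm. Its underside is about 0.164 m above the bench, roughly 114 mm above the belt, where 80 mm was required.
- **Bystanders:** both white canisters measured where they started, to within about 1 mm. The two jars and the pail looked unmoved in the last picture, but I did not measure them.

The two cameras disagreed by about 4–6 mm in x throughout. I got round this by lining up the tongs and the canister as seen in the same camera. No check failed.

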